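# Roll a paint tin up its sloped rack lane into the top berth

## Task

In the sloped two-lane plywood tin rack, push the blue tin up its lane with the fingertips, rolling it over the dark wooden ridge until it lies against the top stop and cannot roll back down, then take the hand away. Push it gently and steadily: do not take it between the fingers, lift it, flick it, or let it run back down the lane. Leave the yellow tin at the front of the other lane, and the things on the table around the rack, as they are.

Things in the scene. Friction and masses are not known exactly. Their poses are not given: they have to be found in the camera images.
- rack: Birch plywood tin rack, 288 mm long, 215 mm wide, fixed to the table, with two lanes side by side that climb towards its +x end. Origin: on the table under the middle of the rack; x level, from the low front end to the high end; y across the lanes; z up. The outer side walls stand 20 mm above the lane floor.
- gutter: The sloped floor of both lanes, tilted 0.14 rad. Origin: on its upper face, midway between the lanes, 55 mm above the rack's origin; x runs up the slope along the lanes, y across, z square to the floor. Each lane is 94 mm wide, middle lines at y = +51.5 and -51.5 mm; divider between them 9 mm thick, 20 mm high.
- front_lip (a point): Top edge, on the tins' side, of the lip across the low front end of both lanes: gutter x = -127 mm, y = 0, 14 mm above the floor. The lip is 12 mm thick. A tin in the front berth rests against it, its axis at about gutter x = -100 mm.
- ridge (a point): Upper edge of the dark wooden ridge across both lanes: gutter x = 81 mm, y = 0, 5 mm above the floor. The ridge ramps up from gutter x = 50 to 78 mm, is flat to 81 mm, then drops steeply to the floor at 82 mm. A tin let go with its axis below about gutter x = 85 mm rolls back to the front.
- top_stop (a point): Foot of the face of the top stop board, at the floor: gutter x = 135 mm, y = 0. The board is 45 mm high and 12 mm thick. A tin in the top berth, between ridge and stop, has its axis at gutter x = 98 (leaning on the ridge) to 102 mm (touching the stop), 33 mm above the floor.
- blue_tin: Round, smooth lacquered paint tin with a blue label, lying on its side in the front berth of one of the two lanes (either one), 66 mm in diameter over the steel rims at its ends, 63 mm over the label, 90 mm long, 0.2 to 0.42 kg. Origin: the middle of the tin, on its axis; its y axis is the tin's axis, which lies across the lane. It rolls freely and rests against the front lip.
- yellow_tin: The same kind of tin with a yellow label, in the front berth of the other lane; to be left there. Origin: the middle of the tin, on its axis; y along its axis.
- tape: Roll of paper masking tape lying flat on the table past the rack's high end, 100 mm in diameter, 24 mm high. Origin: centre of its underside.
- gesso_jar: White jar with a black cap standing on the table beside the rack, on the -y side, 64 mm in diameter, 85 mm high. Origin: centre of its underside.
- scraper: Broad-bladed paint scraper with a dark handle lying flat on the table in front of the rack's low end, about 200 mm long. Origin: underside of the tool.
Not all that is in view belongs to the job. What is shaped like the blue_tin but green or red is not meant.

How it is judged:
By the outcome, as a careful person would: the job done as asked, in the order asked, and still so for the second after the job is handed in, with the robot touching nothing.
It also fails if it takes over 42 s, if anything falls off the work surface, if the arm or the gripper's body presses on something with over 40 N, if the wrist force passes 120 N, or if a joint passes its speed limit or range.

## Robot

A 7-joint arm with a two-finger parallel gripper is mounted at the origin on the work surface. World frame = base frame: x ahead of the robot, y to its left, z up, the work surface at z = 0. Lengths are in mm, angles in rad, forces in N, time in s.
With the tool pointing down it reaches from about 425 to 800 mm from the base axis. Payload 8.3 kg.
Tool frame: the origin (TCP) lies midway between the tips of the shut fingers; the grasp point (between the pads) lies 19 mm behind it; z points along the fingers, x is the direction in which the jaws open and shut, and the axes are right-handed (so a half turn about z gives the same grasp; the last joint's range is limited). The gripper opens to 85 mm and grips with 20 to 120 N. Pads are 22 mm wide; open, the fingers measure 114 mm over their backs; the gripper's body (76 mm by 85 mm) begins 54 mm behind the grasp point. The pads swing forward as they close: fully open they stand 13 mm farther back than shut.
Start: joints at [-1.285, 0.383, 0.016, 1.37, -0.006, 1.388, -0.046], TCP at [213.554, 587.365, 231.279] pointing down, gripper open.
Joint ranges: [-2.95, 2.95], [-0.25, 2.06], [-1.52, 1.56], [0.18, 2.33], [-1.44, 4.58], [0.02, 2.06], [-3.01, 3.01]. Speed limits (rad/s): [2.39, 2.39, 3.01, 3.01, 3.14, 3.14, 3.14].

## Interface

Orientations are given as a unit quaternion [w, x, y, z].
In Python, from rig import bot, get_image, ticket, recognise, regions_of gives the robot as it stands. Calls block until the motion is done:
- bot.move_ptp(position, orientation): joint-space move of the TCP to a pose.
- bot.move_straight(position, rotation=None, velocity=150): straight line of the TCP; rotation=None keeps the orientation; velocity is the mean speed in mm/s.
- bot.move_joints(angles): joint-space move.
- bot.gripper_to(opening, grip_force=None): finger opening in mm; grip_force is the grip in N (None keeps the last); returns when the fingers have stopped.
- bot.sleep(seconds).
- bot.ik(position, orientation): joint angles nearest the present ones, or None.
- bot.observe(): the state.
- get_image(name): name is "scene" or "side" or "wrist"; returns a dict with "pixels" (400x640x3 uint8, blue, green, red), "depth" (400x640 float32, mm along the optical axis (not along the pixel's ray), 0 where there is no reading), "intrinsics" (3x3 intrinsics, pixels), "R" (3x3) and "t" (3): a world point X has camera coordinates R X + t. Camera axes: x right, y down, z forward; pixel columns grow to the right and rows downward; lengths in mm; the calibration is good to about 2 mm. A picture is of the moment at which its call begins.
A pose or a line that the arm cannot do raises bot.IKError and nothing moves.
- ticket.finish_job(): hands the job in, once; it reports no verdict.
Trained networks look in a picture, given as the dict that the camera call returned (one of the last four; its "shot" number tells which), for a name from the list of things; names that differ only in an ending like _2 or _b are one class to them, and where a whole thing is asked for, a point or a joint stands for the part that bears it (a point fixed in the world has none). Each returns a list of dicts, best first, with "conf" (0 to 1); they miss things now and then, are a little off and sometimes report something else, mostly with a low value. They report only what shows in the picture. A call takes as long as a camera call. They do not tell look-alikes from the thing itself.
- recognise(picture, thing): "xy" ([column, row] in pixels, amid what is visible of it).
- regions_of(picture, thing): "pixels" (400x640 bool, what is visible of it) and "xy" ([column, row] in pixels, amid what is visible of it).
The state is a dict: "time_s": time; "joint_positions": joint angles; "qd": joint speeds; "joint_torque": joint torques, N m; "tcp_pos": TCP position; "eef_rot": TCP orientation; "contact_force": force on the tool from outside, world axes, zero at the start; "wrist_torque": the same for the moment, N m; "grip_width": finger opening in mm.
Only numpy, scipy, OpenCV 4.12 (cv2) and the standard library are available. Lean on these libraries where they do the work, as an engineer would, in place of code of your own. Each camera call takes 0.05 s, during which the arm holds its last target. There are 200 camera calls.

## Working session

There is one attempt and no reset: what is moved stays moved. The work goes in short steps, each a Python script; the robot and the scene stay as the last script left them, time stands still between calls to the robot, and variables do not carry over. Pictures are saved under pics/ and viewed, about 8 in all and at most 12, crops included, and the job is handed in when it is done.

```bash
mkdir -p pics; ls; cat > h.py <<'E'
import numpy as np, cv2
from rig import bot,get_image,ticket,recognise,regions_of
def world(p,mask):
    v,u=np.nonzero(mask&(p["depth"]>0)); z=p["depth"][v,u]; K=np.array(p["intrinsics"])
    c=np.stack([(u-K[0,2])/K[0,0]*z,(v-K[1,2])/K[1,1]*z,z],1)
    return (c-np.array(p["t"]))@np.array(p["R"])
E
python3 - <<'E'
from h import *
ims=[]
for n in("scene","side"):
    p=get_image(n); cv2.imwrite(f"pics/{n}0.png",p["pixels"])
    R=np.array(p["R"]);print(n,"cam at",(-R.T@np.array(p["t"])).round())
    for t in("blue_tin","yellow_tin","rack","tape","gesso_jar","scraper"):
        for r in regions_of(p,t)[:3]:
            w=world(p,r["pixels"]); print(t,round(r["conf"],2),np.round(r["xy"]),len(w),np.median(w,0).round() if len(w) else "", np.percentile(w,[2,98],axis=0).round().tolist() if len(w) else "")
print(bot.observe())
E
```

```text
pics
scene cam at [1275.  180. 1056.]
blue_tin 0.94 [281. 164.] 1080 [577. -72.  97.] [[523.0, -116.0, 58.0], [614.0, -38.0, 107.0]]
blue_tin 0.63 [201. 195.] 1140 [ 670. -246.   56.] [[616.0, -300.0, 2.0], [706.0, -207.0, 67.0]]
yellow_tin 0.93 [304. 138.] 872 [476. -34.  98.] [[421.0, -75.0, 66.0], [517.0, -2.0, 107.0]]
yellow_tin 0.66 [257. 227.] 896 [735. -84.  73.] [[699.0, -113.0, 7.0], [751.0, -60.0, 88.0]]
yellow_tin 0.17 [344. 183.] 5878 [570.  78.  63.] [[458.0, -51.0, 42.0], [687.0, 195.0, 120.0]]
rack 0.61 [337. 189.] 8645 [590.  69.  61.] [[447.0, -103.0, 4.0], [700.0, 196.0, 119.0]]
tape 0.62 [434. 232.] 794 [608. 316.  21.] [[555.0, 270.0, 1.0], [649.0, 360.0, 27.0]]
gesso_jar 0.78 [256. 229.] 911 [735. -85.  74.] [[696.0, -115.0, 9.0], [751.0, -60.0, 88.0]]
gesso_jar 0.18 [340. 188.] 8714 [590.  69.  61.] [[445.0, -104.0, 3.0], [700.0, 197.0, 119.0]]
scraper 0.94 [247. 141.] 862 [ 445. -206.    3.] [[387.0, -272.0, -2.0], [551.0, -152.0, 21.0]]
side cam at [503. 658. 792.]
blue_tin 0.83 [272. 121.] 801 [ 790. -256.   49.] [[750.0, -312.0, -2.0], [845.0, -225.0, 64.0]]
[... 840 characters left out ...]
, 'joint_positions': array([-1.2849061 ,  0.38334115,  0.01641879,  1.37008177, -0.00626296,
        1.38821861, -0.04652263]), 'qd': array([ 0.00010687,  0.00060273, -0.0004321 , -0.00109835, -0.00114375,
       -0.00192952, -0.00013957]), 'joint_torque': array([-1.78136670e-03, -6.27171779e+01,  8.41821246e-01, -3.72017598e+01,
        1.64793804e-02,  2.58726061e-03,  2.13134990e-05]), 'tcp_pos': array([213.57431056, 587.36137581, 231.32449381]), 'eef_rot': array([-7.58673150e-06,  8.19069286e-01,  5.73694609e-01, -5.00040311e-06]), 'contact_force': array([0.31150968, 0.66318247, 0.35385753]), 'wrist_torque': array([-0.02492428,  0.01828342,  0.03602458]), 'grip_width': 85.21210235723554}
```

View pics/scene0.png

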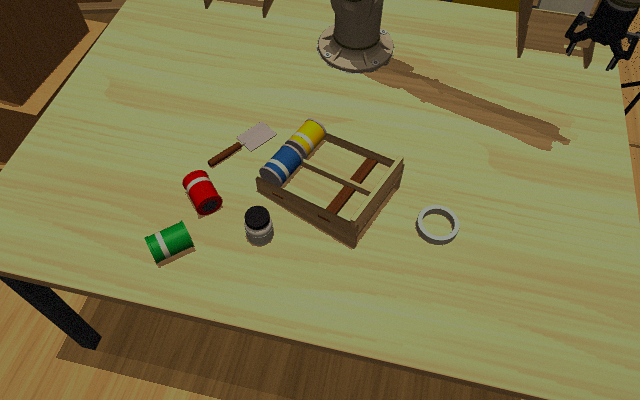

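View pics/side0.png

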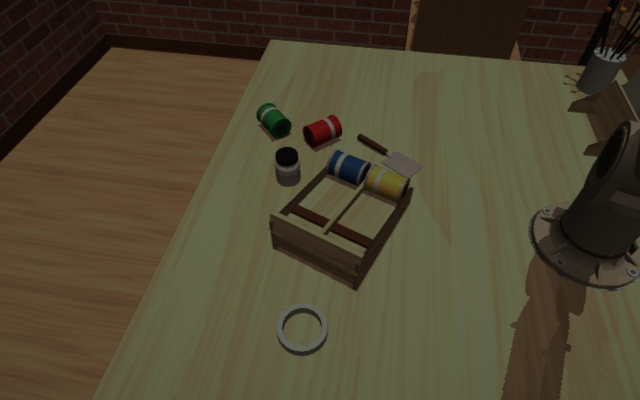

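The blue tin is at scene (281,164), in the outer lane beside the jar. The yellow tin is at (304,138). The rack's high end points towards world +y, and red and green decoys lie on the table. Next I'll fit the rack pose and check the motion with IK.

```bash
cat > fit.py <<'E'
from h import *
from scipy.optimize import least_squares
from scipy.spatial import cKDTree
T=0.14
def grid(p,a,b,n=40):
    s,t=np.meshgrid(np.linspace(0,1,n),np.linspace(0,1,n)); return np.array(p)+s.reshape(-1,1)*np.array(a)+t.reshape(-1,1)*np.array(b)
G=[grid([-127,y,0],[262,0,0],[0,94,0],90) for y in(-98.5,4.5)]
G+=[grid([-127,y,0],[262,0,0],[0,0,20]) for y in(-98.5,-4.5,4.5,98.5)]
G+=[grid([-127,y,20],[262,0,0],[0,w,0]) for y,w in((-107.5,9),(-4.5,9),(98.5,9))]
G+=[grid([135,-107.5,z],[0,215,0],[12,0,0]) for z in(45,)]+[grid([x,-107.5,-20],[0,215,0],[0,0,65]) for x in(135,147)]
G+=[grid([-139,-107.5,14],[0,215,0],[12,0,0]),grid([-127,-107.5,0],[0,215,0],[0,0,14]),grid([-139,-107.5,-20],[0,215,0],[0,0,34])]
G+=[grid([-139,y,-20],[286,0,0],[0,0,40]) for y in(-107.5,107.5)]
G=np.vstack(G)
Ry=np.array([[np.cos(T),0,-np.sin(T)],[0,1,0],[np.sin(T),0,np.cos(T)]])
M=G@Ry.T+[0,0,55]; tree=cKDTree(M)
def Rz(a): return np.array([[np.cos(a),-np.sin(a),0],[np.sin(a),np.cos(a),0],[0,0,1]])
E
python3 - <<'E'
from fit import *
W=[];B=[];Y=[]
for n in("scene","side"):
    p=get_image(n); r=regions_of(p,"rack")[0]
    W.append(world(p,cv2.erode(r["pixels"].astype(np.uint8),np.ones((2,2)))>0))
    for t,L in(("blue_tin",B),("yellow_tin",Y)):
        for r in regions_of(p,t):
            w=world(p,cv2.erode(r["pixels"].astype(np.uint8),np.ones((3,3)))>0)
            if len(w) and np.median(w[:,2])>85: L.append(w);break
def res(q,P): 
    d=tree.query((P-[q[0],q[1],0])@Rz(q[2]))[0]; return d
for P,n in((np.vstack(W),"both"),(W[0],"scene"),(W[1],"side")):
    P=P[P[:,2]>30]
    best=min((least_squares(res,[580+dx,60+dy,a],args=(P,),loss="soft_l1",f_scale=2,diff_step=1e-4) for dx,dy,a in((0,0,1.19),(0,0,1.1),(10,-10,1.25))),key=lambda s:s.cost)
    q=best.x; print(n,len(P),q.round(3),"median resid",np.median(res(q,P)).round(2))
    if n=="both":
        np.save("q.npy",q)
        for nm,L in(("blue",B),("yellow",Y)):
            for w in L:
                g=((w-[q[0],q[1],0])@Rz(q[2])-[0,0,55])@Ry
                print(nm,"gutter med",np.median(g,0).round(1),"top z",np.percentile(g[:,2],98).round(1),"y",np.percentile(g[:,1],[2,98]).round(1))
q=np.load("q.npy"); Rg=Rz(q[2])@Ry; o=np.array([q[0],q[1],55])
from scipy.spatial.transform import Rotation as Ro
for s in(1,-1):
    # tool z=-gutter z, tool x=+-gutter y
    x=s*Rg[:,1]; z=-Rg[:,2]; R=np.stack([x,np.cross(z,x),z],1)
    qu=np.roll(Ro.from_matrix(R).as_quat(),1)
    for g in([-165,-51.5,120],[-165,-51.5,20],[-50,-51.5,20],[58,-51.5,20],[40,-51.5,120]):
        k=bot.ik((o+Rg@g).tolist(),qu.tolist()); print(s,g,(o+Rg@g).round(),None if k is None else np.round(k,2))
E
```

```text
both 15773 [555.368  47.212   1.199] median resid 1.97
blue gutter med [-96.  -63.9  56.3] top z 67.3 y [-98.3 -13.4]
blue gutter med [-87.7 -42.9  51.7] top z 64.7 y [-89.3  -3.4]
yellow gutter med [-94.2  43.7  58.3] top z 67.4 y [ 4.5 89.6]
yellow gutter med [-87.2  58.5  51.5] top z 65.2 y [13.4 99.3]
scene 7622 [555.643  45.262   1.2  ] median resid 2.11
side 8151 [554.017  48.531   1.201] median resid 1.63
1 [-165, -51.5, 120] [ 538. -139.  151.] [-0.66  0.65  1.36  1.73 -0.79  1.38 -2.64]
1 [-165, -51.5, 20] [ 543. -126.   52.] [-0.65  0.87  1.35  1.83 -1.02  1.32 -2.5 ]
1 [-50, -51.5, 20] [584. -20.  68.] [ 0.94  0.82 -1.29  1.69  0.72  1.17  2.28]
1 [58, -51.5, 20] [623.  79.  83.] [-0.34  0.47  0.31  1.63 -0.31  1.03  2.86]
1 [40, -51.5, 120] [612.  50. 179.] [-0.43  0.37  0.48  1.56 -0.32  1.22  2.9 ]
-1 [-165, -51.5, 120] [ 538. -139.  151.] [-0.49  0.42  1.01  1.73 -0.52  1.24  0.29]
-1 [-165, -51.5, 20] [ 543. -126.   52.] [-0.46  0.56  0.95  1.82 -0.68  1.08  0.4 ]
-1 [-50, -51.5, 20] [584. -20.  68.] [-0.58  0.53  0.84  1.76 -0.61  1.07  0.13]
-1 [58, -51.5, 20] [623.  79.  83.] [-0.56  0.52  0.62  1.64 -0.48  1.06 -0.15]
-1 [40, -51.5, 120] [612.  50. 179.] [-0.58  0.4   0.69  1.57 -0.41  1.24 -0.18]
```

```bash
cat >> fit.py <<'E'
from scipy.spatial.transform import Rotation as Ro
q=np.load("q.npy"); Rg=Rz(q[2])@Ry; o=np.array([q[0],q[1],55])
_x=-Rg[:,1]; _z=-Rg[:,2]
qu=np.roll(Ro.from_matrix(np.stack([_x,np.cross(_z,_x),_z],1)).as_quat(),1)
def g2w(g): return (o+Rg@np.array(g,float)).tolist()
def state(m):
    s=bot.observe(); print(m,"t",round(s["time_s"],2),"g",((np.array(s["tcp_pos"])-o)@Rg).round(1),"F(gutter)",(np.array(s["contact_force"])@Rg).round(2),"w",round(s["grip_width"],1))
E
python3 - <<'E'
from fit import *
bot.gripper_to(40)
bot.move_ptp(g2w([-170,-51.5,180]),qu.tolist()); state("above")
bot.move_straight(g2w([-170,-51.5,18]),velocity=120); state("down")
p=get_image("scene"); a=p["pixels"][90:240,200:420]
p=get_image("side"); b=p["pixels"][100:250,270:490]
cv2.imwrite("pics/down.png",cv2.resize(np.vstack([a,b]),None,fx=2,fy=2,interpolation=cv2.INTER_CUBIC))
E
```

```text
above t 4.45 g [-168.8  -51.5  179.7] F(gutter) [ 0.72 -0.86  0.86] w 40.4
down t 5.95 g [-170.   -52.    18.7] F(gutter) [ 0.77  0.44 -0.63] w 40.2
```

View pics/down.png

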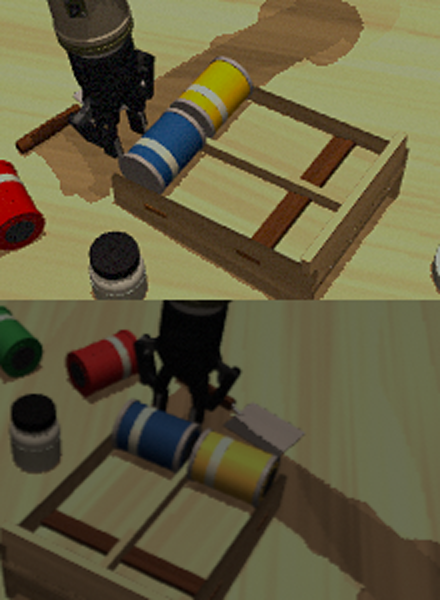

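The fingers are down behind the blue tin: tips near (130,145) in the top crop, tin at (165,150). They are clear of the lip and the yellow tin. Next I'll narrow them a little and push steadily over the ridge.

```bash
python3 - <<'E'
from fit import *
bot.gripper_to(32)
bot.move_straight(g2w([-140,-52,18]),velocity=25); state("near")
bot.move_straight(g2w([50,-52,18]),velocity=32); state("pushed")
p=get_image("scene"); a=p["pixels"][90:240,200:420]
p=get_image("side"); b=p["pixels"][100:250,270:490]
cv2.imwrite("pics/push.png",cv2.resize(np.vstack([a,b]),None,fx=2,fy=2,interpolation=cv2.INTER_CUBIC))
for r in regions_of(p,"blue_tin"):
    w=world(p,r["pixels"])
    g=(w-o)@Rg; print(round(r["conf"],2),r["xy"],np.median(g,0).round(1),np.percentile(g,[2,98],axis=0).round(0).tolist())
E
```

```text
near t 7.65 g [-140.1  -51.9   17.9] F(gutter) [-0.41  0.64  0.83] w 32.4
pushed t 13.74 g [ 47.8 -52.1  18. ] F(gutter) [-6.28  0.37  2.74] w 31.9
0.82 [269.4, 119.2] [-198.5 -328.4   21.2] [[-239.0, -394.0, -23.0], [-169.0, -294.0, 39.0]]
0.67 [301.7, 212.4] [104.7 -42.2  57.2] [[63.0, -94.0, 19.0], [122.0, -3.0, 66.0]]
```

View pics/push.png

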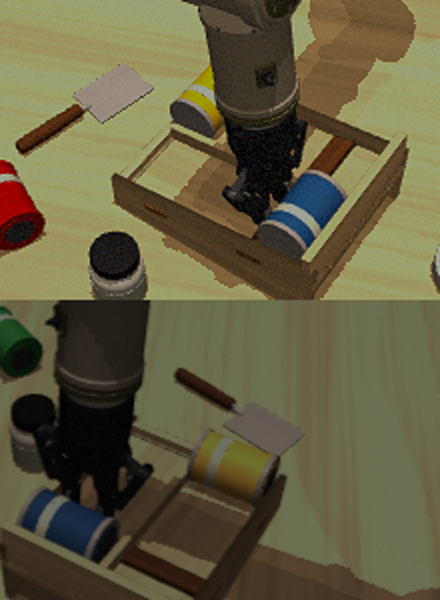

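The tin is at or near the top berth, at crop (305,215), and the fingers still touch it. I'll nudge it in small steps while watching the force.

```bash
python3 - <<'E'
from fit import *
bot.sleep(.3); state("hold")
for x in range(52,66,2):
    bot.move_straight(g2w([x,-52,18]),velocity=15); bot.sleep(.15); state(x)
    if (np.array(bot.observe()["contact_force"])@Rg)[0]<-14: break
p=get_image("side")
for r in regions_of(p,"blue_tin"):
    g=(world(p,r["pixels"])-o)@Rg
    if abs(np.median(g[:,0])-100)<30:
        f=least_squares(lambda c:np.hypot(g[:,0]-c[0],g[:,2]-c[1])-32,[98,33],loss="soft_l1"); print("axis",f.x.round(1))
E
```

```text
hold t 14.19 g [ 47.8 -52.1  18. ] F(gutter) [-7.67  1.43  2.31] w 31.9
52 t 14.62 g [ 47.9 -52.1  18. ] F(gutter) [-10.85   3.19   3.22] w 32.0
54 t 15.06 g [ 47.9 -52.1  17.9] F(gutter) [-16.39   3.37   4.94] w 32.1
axis [91.6 32. ]
```

```bash
python3 - <<'E'
from fit import *
def axis(n):
    p=get_image(n)
    for t,x0 in(("blue_tin",98),("yellow_tin",-100)):
        for r in regions_of(p,t):
            g=(world(p,r["pixels"])-o)@Rg
            if len(g) and abs(np.median(g[:,0])-x0)<30 and np.median(g[:,2])>30:
                f=least_squares(lambda c:np.hypot(g[:,0]-c[0],g[:,2]-c[1])-32,[x0,33],loss="soft_l1"); print(n,t,"axis",f.x.round(1),"y",np.percentile(g[:,1],[2,98]).round())
for x in (50,48,46,44,42):
    bot.move_straight(g2w([x,-52,18]),velocity=12); bot.sleep(.1); state(x)
axis("side");axis("scene")
E
```

```text
50 t 15.74 g [ 47.8 -52.1  17.9] F(gutter) [-5.93  0.94  1.63] w 32.5
48 t 16.16 g [ 47.7 -52.1  18. ] F(gutter) [-3.3  -0.2   0.16] w 32.0
46 t 16.57 g [ 46.5 -51.9  18. ] F(gutter) [ 0.28 -0.2  -0.04] w 31.9
44 t 16.99 g [ 43.9 -52.   18. ] F(gutter) [-0.39 -0.06  0.62] w 32.2
42 t 17.41 g [ 42.1 -52.   18. ] F(gutter) [-0.09  0.07 -1.66] w 32.0
side blue_tin axis [87.4 32.1] y [-93.  -3.]
side yellow_tin axis [-111.1   32.1] y [10. 99.]
scene yellow_tin axis [-111.8   33. ] y [ 3. 55.]
```

Measured the same way, the yellow tin (true −100) reads −111. With that bias removed, blue is at about 98.4, so it leans on the ridge in the top berth (it was about 102.6 under load). The force is now zero, so I'll withdraw.

```bash
python3 - <<'E'
from fit import *
bot.move_straight(g2w([10,-52,18]),velocity=40)
bot.move_straight(g2w([-10,-52,190]),velocity=120); state("up")
bot.move_ptp([350,350,300],qu.tolist()) if bot.ik([350,350,300],qu.tolist()) is not None else None
state("away")
def ax(p,t,x0):
    for r in regions_of(p,t):
        g=(world(p,r["pixels"])-o)@Rg
        if len(g) and abs(np.median(g[:,0])-x0)<30 and np.median(g[:,2])>30:
            f=least_squares(lambda c:np.hypot(g[:,0]-c[0],g[:,2]-c[1])-32,[x0,33],loss="soft_l1"); print(t,f.x.round(1))
p=get_image("scene"); a=p["pixels"][90:240,200:420]; ax(p,"blue_tin",98);ax(p,"yellow_tin",-105)
p=get_image("side"); b=p["pixels"][100:250,270:490]; ax(p,"blue_tin",98);ax(p,"yellow_tin",-105)
cv2.imwrite("pics/end.png",cv2.resize(np.vstack([a,b]),None,fx=2,fy=2,interpolation=cv2.INTER_CUBIC))
E
```

```text
up t 20.25 g [ -9.9 -51.6 189.2] F(gutter) [ 0.98  0.29 -0.42] w 32.0
away t 21.84 g [239.2 300.3 213.6] F(gutter) [-0.1   0.07  0.61] w 32.0
blue_tin [86.3 33.5]
yellow_tin [-112.5   33.3]
blue_tin [87.7 32.1]
yellow_tin [-111.    32.2]
```

View pics/end.png

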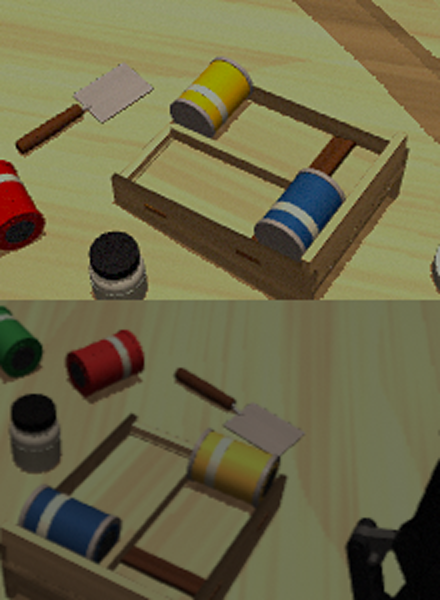

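The blue tin rests stably in the top berth at crop (300,215). The yellow tin is at the front at (210,95), and the other objects have not moved.

```bash
python3 -c "
from rig import ticket
print(ticket.finish_job())"
```

```text
the job is handed in; nothing more can be done
None
```

I pushed the blue tin up its lane with the fingertips, slowly and without gripping it. It went over the ridge to the top stop, then I took the hand away and handed the job in at about 22 s.

**Blue tin:** my last checks from both cameras put it about 198.7 mm up the lane from the yellow tin. That places its axis at about gutter x = 98.7 mm, inside the top berth (98–102 mm), and it stayed there after the hand was withdrawn. When I eased off, it settled back about 4 mm from touching the stop and now leans on the ridge.

**Other objects:** the yellow tin is still in its front berth, and the scraper and jar look unmoved. I did not check the tape in the final view; the arm's path stayed well above it.

**Forces:** the highest reading I saw on the tool was about 17 N, while pressing the tin against the stop.

**A disagreement:** my camera fit of the rack was about 11 mm off along the lane. The raw figure for the blue tin was 87 mm, and I corrected it using the yellow tin, which should rest at −100 mm but read −111 mm. The rise in force at the stop and the tin resting at floor height both agree with the corrected value.

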